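# Index a filter turret to its empty frame and lock it with the alignment rod

### The job

Turn the filter turret by its bar knob, click by click, until its empty frame - the second one anticlockwise (seen from above) from the frame under the round stud - has clicked into line between the two port plates. Then lift the alignment rod off its rest and thread it from the right through the right-hand plate, the empty frame and the left-hand plate until the flange of its handle is home against the right-hand plate, and let go. Leave both bottles, the jar and the small carton where they stand.

Things in the scene. Friction and masses are not known exactly. Their poses are not given: they have to be found in the camera images.
- module: Filter turret module, fixed: grey base 150 x 154 x 10 mm. Origin: underside, on the vertical turret axis. At x = -45 mm, y = -62 (right) and +62 mm (left) stand upright aluminium port plates, 34 mm wide, 10 thick, top at z = 74 mm, each with a chamfered 15 mm through hole. The holes share a level line (beam line) along y at z = 48 mm. Turret disc: black, 120 mm diameter, top at z = 92 mm.
- turret (a joint): Turret angle, rad, growing anticlockwise seen from above; turns either way without end. Six detents at whole multiples of 60 degrees (1.047 rad); let go, it snaps to the nearest. The empty frame is in line with the ports at 0 and every full turn. About 0.3 N m starts it out of a detent.
- knob_grip (a point): Middle of the bar knob on top of the turret, on the turret axis, 124 mm above the worktop: upright aluminium bar 56 mm long (its x axis), 14 mm wide (its y axis), from 104 to 140 mm above the worktop. Turns with the turret. Nothing else on the disc is higher than 101 mm.
- stud (a point): Top centre of the round aluminium stud (14 mm diameter, 9 mm high) on the black disc, 48 mm from the turret axis, 101 mm above the worktop, over one of six hanging frames. The empty frame is two places (120 degrees) anticlockwise from it, seen from above.
- empty_frame (a point): Centre of the hole in the empty frame, 45 mm from the turret axis, 48 mm above the worktop; turns with the turret. Frame 30 mm wide, 8 mm thick, 64 mm tall, hanging under the disc, its 16 mm hole running tangentially. The other five frames are closed by glass.
- beam_mid (a point): Point of the module half-way between the two ports on the beam line, where the centre of the empty frame must come. Axes of the module.
- right_port (a point): Centre of the right-hand port hole at the plate's outer (right) face. Axes of the module: y runs along the beam line, inward from here.
- left_port (a point): Centre of the left-hand port hole at the plate's outer (left) face. Axes of the module: y runs along the beam line, outward from here.
- rest: The rod's rest, fixed: base strip 44 x 120 x 8 mm with two upright V notches at y = -52 and y = +45 mm, tops 49 mm above the worktop, that carry the rod's shaft level, along the rest's y axis. Origin: centre of the underside; yaw varies.
- rod_grip (a point): Middle of the rod's handle, on its axis, 45 mm above the worktop at the start; y axis: along the rod to the tip. Black round handle 20 mm diameter, 50 mm long, steel flange of 24 mm at its front, flange face 25 mm from here; then a steel shaft 10 mm thick, 150 mm long, round nose. The handle overhangs the rest freely. About 90 g, heavier towards the shaft; roll is of no matter.
- rod_tip (a point): Tip of the rod's nose, 175 mm from the middle of the handle. The tip stands 16 mm out of the left plate when the flange is home.
- bottle_tall: Bystander: white plastic bottle 54 mm diameter, 131 mm tall; origin at the centre of its underside.
- jar: Bystander: white jar with a dark lid, 65 mm diameter, 78 mm tall; origin at the centre of its underside.
- bottle_small: Bystander: white bottle with a pointed cap, 46 mm diameter, 106 mm tall; origin at the centre of its underside.
- carton: Bystander: small carton 74 x 96 x 38 mm; origin at the centre of its underside.

How it is judged (in metres and radians):
On the way:
1. the empty frame has clicked into line with the two ports, the rod still outside them (distance between empty_frame and beam_mid below 0.005 m and velocity of joint turret between -0.2 and 0.2 rad/s and not (horizontal distance between rod_tip and right_port below 0.15 m and y of rod_tip in the frame of right_port above 0 m)), for 0.2 s.
At the end, for the whole second after the job is handed in: The empty frame is within 5 mm of the middle of the beam line; the rod, entered from the right, runs through right plate, empty frame and left plate, flange within 6 mm of the right plate (tip over 10 mm out of the left plate, within 6 mm of the line), released, at rest (distance between empty_frame and beam_mid below 0.005 m and y of rod_tip in the frame of left_port above 0.01 m and x of rod_tip in the frame of left_port between -0.006 and 0.006 m and z of rod_tip in the frame of left_port between -0.006 and 0.006 m and y of rod_grip in the frame of right_port below 0 m and angle between the y axis of rod_grip and the y axis of module, either way round below 0.08 rad and linear speed of rod below 0.02 m/s); the robot touches nothing.
It fails at once if a bottle, the jar or the carton is shifted by more than 20 mm or tipped (distance of any of bottle_tall, jar, bottle_small, carton from where it was at the start of the episode above 0.02 m or angle between any of bottle_tall, jar, bottle_small, carton's own z axis and vertical above 0.5 rad).
It also fails if it takes over 72 s, if anything falls off the work surface, if the arm or the gripper's body presses on something with over 40 N, if the wrist force passes 120 N, or if a joint passes its speed limit or range.

### The arm

A 6-joint arm with a two-finger parallel gripper is mounted at the origin on a cart in front of the work surface, level with it; the furniture and walls round the work are solid. World frame = base frame: x ahead of the robot, y to its left, z up, the work surface at z = 0. Lengths are in m, angles in degrees, forces in N, time in s.
With the tool pointing down it reaches from about 0.35 to 0.875 m from the base axis. Payload 4.2 kg.
Tool frame: the origin (TCP) lies at the very end of the fingers, on their centre line; the grasp point (between the pads) lies 19 mm behind it; z points along the fingers, y is the line along which they close (so a half turn about z gives the same grasp; the last joint's range is limited). The gripper opens to 87 mm and grips with 3 to 60 N. Pads are 19 mm wide; open, the fingers measure 117 mm over their backs; the gripper's body (75 mm by 190 mm) begins 51 mm behind the grasp point.
Start: joints at [83.572, 22.042, 0.453, 0, -68.411, -14.817], TCP at [0.226, 0.583, 0.223] pointing down, gripper open.
Joint ranges: [-179.83, 179.83], [-69.29, 118.12], [-61.27, 80.66], [-181.25, 117.63], [-171.15, -9.14], [-177.46, 177.46]. Speed limits (degrees/s): [159.86, 159.86, 180, 180, 180, 180].

### API

Orientations are given as a 3x3 rotation matrix whose columns are the frame's x, y, z axes.
In Python, from station import sense, cams, r gives the robot as it stands. The module is installed in compiled form; this text tells all that it offers.
- The arm moves only by the tool step_arm, never from a script. Its argument "targets" is text: rows parted by semicolons, each of 4 numbers parted by spaces: the shift along the tool's x, y, z in cm, then the turn about the tool's z in degrees. In form: x y z turn; .... A call has 1 to 12 rows; each row shifts and turns the commanded pose from where the row before left it, along the tool's axes as they then stand; what a row does not reach is not made up. A row lasts 1/12 s, in which the tool goes at most 41.7 mm and 7.16 degrees, less where a joint would pass 70% of its speed; a pose out of reach is approached as far as the arm can. A call with a gripper value outside its range is refused whole. "claw" is the finger opening in cm, from 0 to 8.7, set as the call begins (left out, the last holds). The fingers move at their own pace and stop on an object; the grip force is fixed at half the most. Time passes only in rows, so rows that do not move let the fingers close. It gives the time, the measured TCP pose, the force, the opening and the grip force at its end, in the units of the state.
- sense(): the state, without advancing time (a new reading comes with each control period).
- cams.capture(name): name is "scene" or "top"; returns a dict with "frame" (480x640x3 uint8, blue, green, red), "vertical_fov" (degrees; the focal length in pixels is half the picture's height over the tangent of half this angle, whatever the lens; pixels are square), "cx", "cy" (the principal point, pixels), "eye" and "rotation" of the camera in the world. Camera axes: x right, y down, z forward; pixel columns grow to the right and rows downward; lengths in m; the calibration is good to about 2 mm. A picture is of the moment at which its call begins. There is no depth.
- r.finish_job(): hands the job in; it is judged then, once.
The state is a dict: "time_s": time; "joints": joint angles; "joint_velocities": joint speeds; "effort": joint torques, N m; "tcp_pos": TCP position; "ee_rot": TCP orientation; "wrist_force": force on the tool from outside, world axes, zero at the start; "moment": the same for the moment, N m; "gripper_width": opening from 0.0 (shut) to 1.0 (fully open); "gripper_force": force on a finger pad.
Only numpy, scipy, OpenCV 4.12 (cv2) and the standard library are available. Lean on these libraries where they do the work, as an engineer would, in place of code of your own. Each camera call takes 0.05 s, during which the arm holds its last target. There are 200 camera calls.

## Working session

There is one attempt and no reset: what is moved stays moved. The work goes in short steps, Python scripts to look and compute and a tool call to move; the robot and the scene stay as the last step left them, time stands still between calls to the robot, and variables do not carry over. Pictures are saved under pics/ and viewed, at most 10 in all, crops included, and the job is handed in when it is done.

Besides the shell and the picture viewer there is one more tool, called after "Emit:" in YAML: its name, and indented under it one key for each argument. step_arm: Moves the arm, as the interface text tells. Its arguments: {"type":"object","properties":{"targets":{"type":"string"},"claw":{"type":"number"}},"required":["targets"]}

```bash
mkdir -p pics; cat > h.py <<'E'
import numpy as np, cv2
from station import sense, cams, r
def cap(n,f=None):
    c=cams.capture(n)
    if f: cv2.imwrite('pics/'+f,c['frame'])
    return c
def foc(c): return c['frame'].shape[0]/2/np.tan(np.radians(c['vertical_fov'])/2)
def ray(c,u,v,z):
    d=np.array(c['rotation'])@np.array([(u-c['cx'])/foc(c),(v-c['cy'])/foc(c),1]); e=np.array(c['eye'])
    return e+d*(z-e[2])/d[2]
def proj(c,p):
    q=np.array(c['rotation']).T@(np.array(p)-np.array(c['eye'])); return q[:2]/q[2]*foc(c)+[c['cx'],c['cy']]
E
python3 - <<'E'
from h import *
for n in('scene','top'):
    c=cap(n,n+'1.png'); print(n,c['eye'],np.round(c['rotation'],3).tolist(),c['vertical_fov'],c['cx'],c['cy'])
s=sense(); print(s)
E
```

```text
scene [-0.04729069 -0.67230096  0.936199  ] [[0.756, -0.436, 0.488], [-0.654, -0.49, 0.576], [-0.012, -0.755, -0.656]] 56.02168988065945 318.8907521553143 227.9481283480025
top [0.34511756 0.03330747 1.60161636] [[0.004, -0.989, 0.146], [-1.0, -0.002, 0.011], [-0.011, -0.146, -0.989]] 48.529866300613 322.27473039180734 238.66286962408702
{'time_s': 0.1, 'joints': array([ 8.35712632e+01,  2.20874064e+01,  3.89129164e-01, -2.40666216e-02,
       -6.84118077e+01, -1.48161911e+01]), 'joint_velocities': array([-0.01868862,  0.00302403,  0.13012113,  0.07487445, -0.08360138,
       -0.01620311]), 'effort': array([-3.68827668e-04, -3.91687524e+01,  1.87936592e+01,  4.23183426e+00,
        1.35187534e-02, -7.37043842e-05]), 'tcp_pos': array([0.22627237, 0.58203803, 0.22157155]), 'ee_rot': array([[ 9.31983836e-01, -3.62499331e-01, -6.03245141e-04],
       [-3.62499815e-01, -9.31981976e-01, -1.86549967e-03],
       [ 1.14028782e-04,  1.95729179e-03, -9.99998078e-01]]), 'wrist_force': array([-0.44049721, -0.60592928,  0.02618519]), 'moment': array([ 0.03122086,  0.00571779, -0.02766771]), 'gripper_force': 0.0, 'gripper_width': 0.9993547965164676}
```

View pics/top1.png

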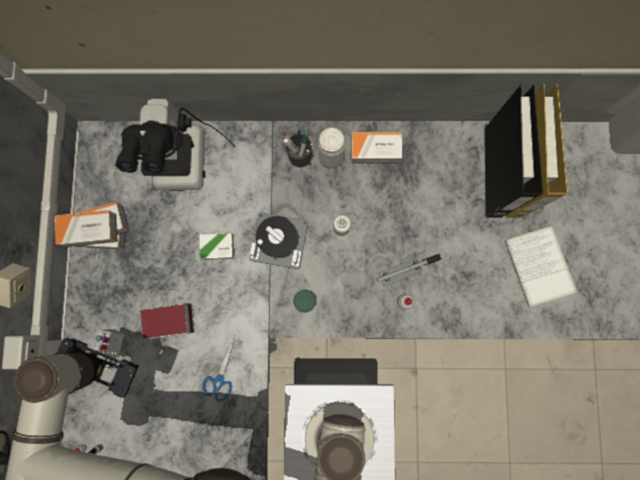

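View pics/scene1.png

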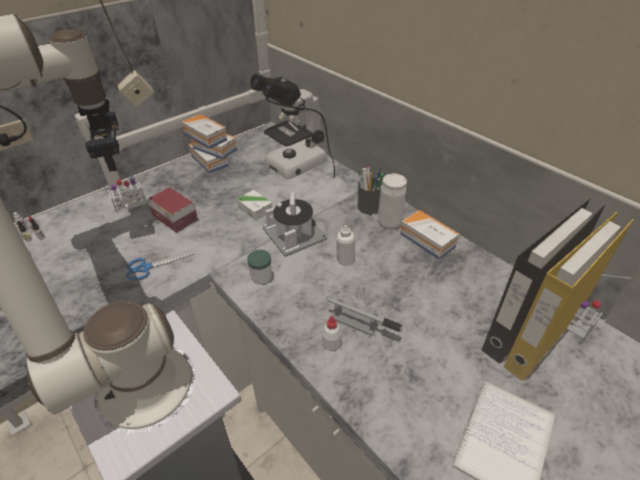

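The top view has the turret at about (277,237), the rod from (382,281) to (440,258), the bottles at (342,224) and (406,300), the jar at (305,300) and the carton at (215,245). I'll enlarge crops of the turret and the rod.

```bash
python3 - <<'E'
from h import *
a=cv2.imread('pics/top1.png'); b=cv2.imread('pics/scene1.png')
A=cv2.resize(a[205:280,240:320],None,fx=5,fy=5,interpolation=cv2.INTER_CUBIC)   # 400x375
B=cv2.resize(a[245:312,370:450],None,fx=5,fy=5,interpolation=cv2.INTER_CUBIC)[:375-40]
C=cv2.resize(b[180:255,255:335],None,fx=5,fy=5,interpolation=cv2.INTER_CUBIC)
o=np.zeros((375,800,3),np.uint8); o[:,:400]=A; o[:B.shape[0],400:]=B; cv2.imwrite('pics/crop1.png',o)
E
```

```text
(no output)
```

View pics/crop1.png

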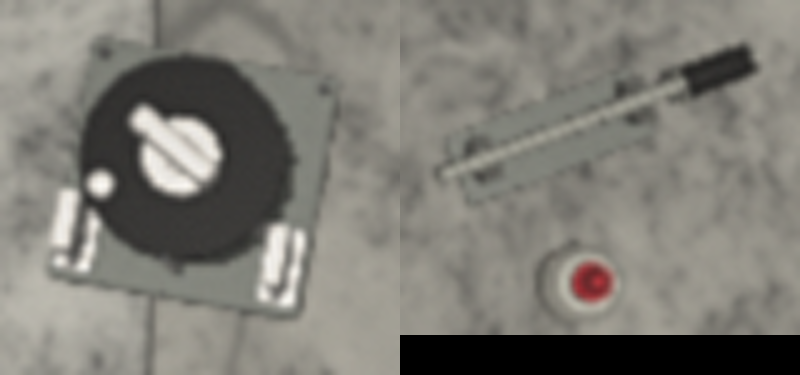

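```bash
python3 - <<'E'
from h import *
c=cap('top'); g=c['frame'].astype(int); mx=g.max(2); mn=g.min(2)
def comps(m,x0,y0,x1,y1,amin):
    M=np.zeros(m.shape,np.uint8); M[y0:y1,x0:x1]=m[y0:y1,x0:x1]
    n,l,s,ce=cv2.connectedComponentsWithStats(M)
    return [(s[i,4],ce[i],l==i) for i in range(1,n) if s[i,4]>=amin]
def pca(m):
    p=np.argwhere(m)[:,::-1].astype(np.float32); (x,y),wh,a=cv2.minAreaRect(p); return p.mean(0),cv2.boxPoints(((x,y),wh,a))
dk=comps(mx<75,240,205,320,280,200)
for a,ce,m in dk:
    cn=max(cv2.findContours(m.astype(np.uint8),cv2.RETR_EXTERNAL,cv2.CHAIN_APPROX_NONE)[0],key=len)
    P=np.array([ray(c,u,v,.092)[:2] for u,v in cn[:,0]],np.float32)
    print('disc',a,ce,cv2.minEnclosingCircle(P),cv2.fitEllipse(P))
for a,ce,m in comps(mn>165,240,205,320,280,5): 
    mm,b=pca(m); print('bright',a,ce,[np.round(ray(c,*ce,z)[:2],4) for z in(.074,.101,.14)], np.round([ray(c,*q,.14)[:2] for q in b],3).tolist())
for a,ce,m in comps(mx<60,415,250,450,275,20):
    mm,b=pca(m); print('handle',a,ce,ray(c,*ce,.045),np.round([ray(c,*q,.045)[:2] for q in b],4).tolist())
for n,u,v,z in(('tip',400/5-80+370+42/5,245+172/5,.045),('shaft',370+280/5,245+87/5,.045),('smallb',406.5,301,.106),('tallb',342,222,.131),('jar',305,300,.078),('carton',215,245,.038)): print(n,ray(c,u,v,z))
E
```

```text
disc 1056 [277.63920455 236.80113636] ((0.5737305879592896, 0.18065914511680603), 0.06184368208050728) ((0.5749711990356445, 0.180114284157753), (0.11238667368888855, 0.12080681324005127), 131.66128540039062)
bright 5 [250.2 209.4] [array([0.6573, 0.2619]), array([0.6517, 0.2578]), array([0.6438, 0.252 ])] [[0.645, 0.255], [0.645, 0.25], [0.642, 0.25], [0.642, 0.255]]
bright 173 [274.95953757 234.79768786] [array([0.5821, 0.188 ]), array([0.578 , 0.1853]), array([0.5719, 0.1813])] [[0.556, 0.211], [0.595, 0.204], [0.584, 0.156], [0.546, 0.164]]
bright 14 [259.5        241.28571429] [array([0.563 , 0.2326]), array([0.5591, 0.2291]), array([0.5536, 0.224 ])] [[0.557, 0.228], [0.557, 0.22], [0.549, 0.22], [0.549, 0.228]]
bright 46 [252.15217391 248.47826087] [array([0.5419, 0.2535]), array([0.5384, 0.2496]), array([0.5334, 0.2439])] [[0.519, 0.253], [0.55, 0.246], [0.548, 0.235], [0.517, 0.242]]
bright 22 [257.31818182 254.        ] [array([0.5258, 0.2381]), array([0.5226, 0.2345]), array([0.518 , 0.2293])] [[0.505, 0.236], [0.535, 0.228], [0.533, 0.222], [0.503, 0.23]]
bright 55 [294.0
[... 213 characters left out ...]
rray([0.5092, 0.1179]), array([0.505 , 0.1157])] [[0.487, 0.125], [0.527, 0.114], [0.525, 0.106], [0.485, 0.117]]
bright 149 [249.89261745 265.42281879] [array([0.4926, 0.2588]), array([0.49  , 0.2549]), array([0.4863, 0.2491])] [[0.479, 0.277], [0.51, 0.264], [0.487, 0.215], [0.457, 0.228]]
handle 71 [433.21126761 258.61971831] [ 0.51694262 -0.27485877  0.045     ] [[0.5179, -0.2545], [0.5314, -0.2904], [0.5166, -0.2956], [0.503, -0.2596]]
tip [ 0.45552949 -0.11356874  0.045     ]
shaft [ 0.50575016 -0.25347736  0.045     ]
smallb [ 0.39126894 -0.18534212  0.106     ]
tallb [ 0.61002116 -0.00535422  0.131     ]
jar [0.39395565 0.09886487 0.078     ]
carton [0.55667964 0.36940042 0.038     ]
```

Emit:
step_arm:
  targets: "3.4 1.8 0 0;3.4 1.8 0 0;3.4 1.8 0 0;3.4 1.8 0 0;3.4 1.8 0 0;3.4 1.8 0 0;3.4 1.8 0 0;3.4 1.8 0 0;3.4 1.8 0 0;3.4 1.8 0 0;3.4 1.8 0 0;3.4 1.8 0 0"
  claw: 8.7

```text
time_s: 1.15
tcp_pos: [0.5292, 0.2316, 0.2224]
ee_rot: [[0.932, -0.362, -0.0], [-0.362, -0.932, -0.0], [-0.0, 0.0, -1.0]]
wrist_force: [0.3, 0.0, 0.4]
gripper_width: 0.998
gripper_force: 0.0
```

Emit:
step_arm:
  targets: "0 0 0 -7;0 0 0 -7;0 0 0 -7;0 0 0 -7;0 0 0 -7;0 0 0 -7;0 0 0 -7;0 0 0 -7;0 0 0 -7;0 0 0 -7;0 0 0 -0.4;0 0 0 0"

```text
time_s: 2.15
tcp_pos: [0.5283, 0.2333, 0.2223]
ee_rot: [[0.656, 0.755, -0.0], [0.755, -0.656, -0.0], [-0.001, -0.0, -1.0]]
wrist_force: [0.6, 0.6, -0.5]
gripper_width: 1.001
gripper_force: 0.0
```

```bash
cat >> h.py <<'E'
def go(x,y,z,psi=None):
    s=sense(); R=np.array(s['ee_rot']); p=np.array(s['tcp_pos']); d=R.T@(np.array([x,y,z])-p)*100
    cur=np.degrees(np.arctan2(R[1,0],R[0,0]))
    print('t',round(s['time_s'],2),'pos',p.round(4),'psi',cur.round(2),'joints',s['joints'].round(1),'F',s['wrist_force'].round(1),'w',round(s['gripper_width']*8.7,2))
    print('delta tool cm',d.round(2),'turn',None if psi is None else round((cur-psi+180)%360-180,2))
E
python3 - <<'E'
from h import *
go(.574,.182,.107,49.1)
c=cap('scene')
# second view of stud / plates / bottle
for n,p in(('knob',(.574,.182,.14)),('stud',(.5591,.2291,.101)),('rplate',(.5184,.1316,.074)),('lplate',(.5419,.2535,.074)),('btall',(.610,-.005,.131)),('rodgrip',(.517,-.275,.045)),('tip',(.4555,-.1136,.045))): print(n,proj(c,p).round(1))
cv2.imwrite('pics/s2.png',cv2.resize(c['frame'][160:360,230:430],(600,600),interpolation=cv2.INTER_CUBIC))
E
```

```text
t 2.15 pos [0.5283 0.2333 0.2223] psi 49.0 joints [ 39.9  17.5  -6.4  -0.  -66.2  99.1] F [ 0.6  0.6 -0.5] w 8.71
delta tool cm [-0.87  6.81 11.53] turn -0.1
knob [291.7 197.6]
stud [278.8 202.9]
rplate [288.5 231.5]
lplate [270.1 208.5]
btall [344.6 225.8]
rodgrip [392.5 324.1]
tip [328.9 298.4]
```

View pics/s2.png

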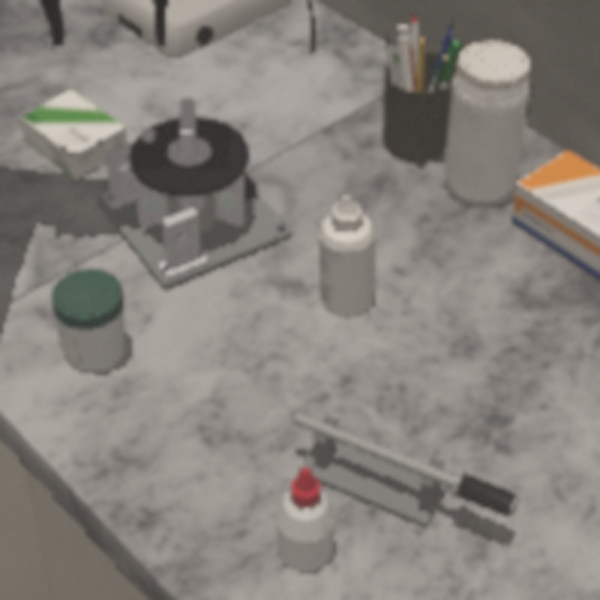

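Both views agree on the knob, the bottle and the rod: the handle is at crop (487,494), the tip at (298,418) and the tall bottle's narrow cap at (347,198). The stud is at (148,133), so it needs one clockwise click. Next I go onto the knob.

Emit:
step_arm:
  targets: "-0.4 3.4 0 0;-0.5 3.4 0 0;0 0 2 0;0 0 2 0;0 0 2 0;0 0 2 0;0 0 2 0;0 0 1.5 0;0 0 0 0;0 0 0 0"

```text
time_s: 3.03
tcp_pos: [0.5738, 0.1818, 0.107]
ee_rot: [[0.655, 0.756, -0.001], [0.756, -0.655, -0.001], [-0.002, -0.0, -1.0]]
wrist_force: [-0.1, -0.5, 0.4]
gripper_width: 1.002
gripper_force: 0.0
```

Emit:
step_arm:
  targets: "0 0 0 0;0 0 0 0;0 0 0 0;0 0 0 0;0 0 0 0;0 0 0 0;0 0 0 0;0 0 0 0;0 0 0 0;0 0 0 0"
  claw: 0.5

```text
time_s: 3.87
tcp_pos: [0.574, 0.1821, 0.1075]
ee_rot: [[0.654, 0.756, -0.0], [0.756, -0.654, -0.0], [-0.0, -0.0, -1.0]]
wrist_force: [1.3, -0.5, 0.7]
gripper_width: 0.324
gripper_force: 0.0
```

```bash
python3 - <<'E'
from h import *
go(.574,.182,.107,-10.9); print(sense()['moment'],sense()['gripper_force'])
E
```

```text
t 3.87 pos [0.574  0.1821 0.1075] psi 49.15 joints [ 33.   25.7 -11.6   0.  -52.7 106.2] F [ 1.3 -0.5  0.7] w 2.82
delta tool cm [-0.01  0.    0.05] turn 60.05
[-0.08479168 -0.02088736 -0.03137345] 0.0
```

Emit:
step_arm:
  targets: "0 0 0 0;0 0 0 0;0 0 0 0;0 0 0 0;0 0 0 0;0 0 0 0"

```text
time_s: 4.37
tcp_pos: [0.5743, 0.1818, 0.1075]
ee_rot: [[0.654, 0.756, 0.0], [0.756, -0.654, -0.0], [0.0, 0.0, -1.0]]
wrist_force: [2.0, -2.3, -0.8]
gripper_width: 0.159
gripper_force: 29.9
```

```bash
python3 - <<'E'
from h import *
go(.574,.182,.107,-10.9); print(sense()['moment'],sense()['gripper_force'])
E
```

```text
t 4.37 pos [0.5743 0.1818 0.1075] psi 49.16 joints [ 33.   25.7 -11.6   0.  -52.7 106.2] F [ 2.  -2.3 -0.8] w 1.38
delta tool cm [-0.   -0.03  0.05] turn 60.06
[-0.67439374 -0.78882276  0.13224871] 29.924502004869282
```

Emit:
step_arm:
  targets: "0 0 0 5;0 0 0 5;0 0 0 5;0 0 0 5;0 0 0 5;0 0 0 5;0 0 0 5;0 0 0 5;0 0 0 5;0 0 0 5;0 0 0 5;0 0 0 5"

```text
time_s: 5.37
tcp_pos: [0.5742, 0.1833, 0.1075]
ee_rot: [[0.981, -0.193, 0.001], [-0.193, -0.981, 0.002], [0.0, -0.002, -1.0]]
wrist_force: [0.9, 2.9, -1.2]
gripper_width: 0.16
gripper_force: 29.8
```

Emit:
step_arm:
  targets: "0 0 0 0;0 0 0 0;0 0 0 0;0 0 0 0"

```text
time_s: 5.7
tcp_pos: [0.5741, 0.1832, 0.1075]
ee_rot: [[0.982, -0.187, 0.001], [-0.187, -0.982, 0.002], [0.001, -0.002, -1.0]]
wrist_force: [-0.9, 5.4, -1.4]
gripper_width: 0.162
gripper_force: 29.8
```

```bash
python3 - <<'E'
from h import *
go(.574,.182,.107,-10.9); print(sense()['moment'],sense()['gripper_force'])
E
```

```text
t 5.7 pos [0.5741 0.1832 0.1075] psi -10.76 joints [ 33.   25.7 -11.6  -0.1 -52.6  46.2] F [-0.9  5.4 -1.4] w 1.41
delta tool cm [0.01 0.12 0.05] turn 0.14
[ 1.54882963 -0.02529865  0.14037706] 29.76022166199982
```

Emit:
step_arm:
  targets: "0 0 0 0;0 0 0 0;0 0 0 0;0 0 0 0;0 0 0 0;0 0 0 0;0 0 -3 0;0 0 -4 0;0 0 -4 0;0 0 -2 0"
  claw: 5

```text
time_s: 6.53
tcp_pos: [0.5759, 0.1824, 0.2433]
ee_rot: [[0.982, -0.187, 0.008], [-0.187, -0.982, 0.002], [0.007, -0.004, -1.0]]
wrist_force: [1.0, -0.1, 0.2]
gripper_width: 0.568
gripper_force: 0.0
```

```bash
python3 - <<'E'
from h import *
go(.517,-.275,.20,-69.1)
E
```

```text
t 6.53 pos [0.5759 0.1824 0.2433] psi -10.81 joints [ 33.   19.   -1.2   0.1 -69.4  46.2] F [ 1.  -0.1  0.2] w 4.94
delta tool cm [ 2.76 46.05  4.17] turn 58.29
```

Emit:
step_arm:
  targets: "0.2 3.8 0 0;0.2 3.8 0 0;0.2 3.8 0 0;0.2 3.8 0 0;0.2 3.8 0 0;0.2 3.8 0 0;0.2 3.8 0 0;0.2 3.8 0 0;0.2 3.8 0 0;0.2 3.8 0 0;0.2 3.8 0 0;0.2 3.8 0 0"

```text
time_s: 7.53
tcp_pos: [0.511, -0.2722, 0.2378]
ee_rot: [[0.982, -0.188, 0.0], [-0.188, -0.982, -0.0], [0.0, 0.0, -1.0]]
wrist_force: [0.4, 0.7, 0.3]
gripper_width: 0.577
gripper_force: 0.0
```

Emit:
step_arm:
  targets: "0 0 0 7;0 0 0 7;0 0 0 7;0 0 0 7;0 0 0 7;0 0 0 7;0 0 0 7;0 0 0 7;0 0 0 2.3;0 0 0 0"
  claw: 8.7

```text
time_s: 8.37
tcp_pos: [0.5115, -0.2704, 0.2375]
ee_rot: [[0.355, -0.935, -0.0], [-0.935, -0.355, 0.0], [-0.0, 0.0, -1.0]]
wrist_force: [-0.9, 0.3, 0.2]
gripper_width: 0.999
gripper_force: 0.0
```

```bash
python3 - <<'E'
from h import *
go(.517,-.275,.031,-69.1)
c=cap('top','top2.png')
cv2.imwrite('pics/crop2.png',cv2.resize(c['frame'][200:300,235:455],None,fx=3.6,fy=3.6,interpolation=cv2.INTER_CUBIC))
E
```

```text
t 8.37 pos [ 0.5115 -0.2704  0.2375] psi -69.19 joints [-11.8  16.9  -4.9   0.  -68.2  32.6] F [-0.9  0.3  0.2] w 8.69
delta tool cm [ 0.63 -0.36 20.65] turn -0.09
```

View pics/crop2.png

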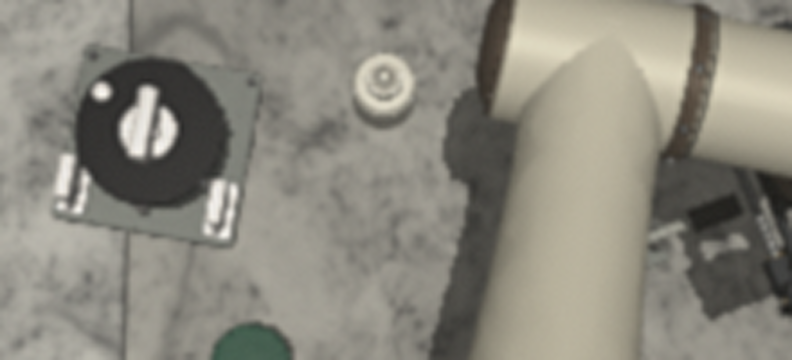

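The stud at (102,91) and the knob bar, now along module x, show that the turret has clicked to 0. Now I go down to the rod handle.

Emit:
step_arm:
  targets: "0.6 -0.4 2.6 0;0 0 3 0;0 0 3 0;0 0 3 0;0 0 3 0;0 0 2 0;0 0 2 0;0 0 1 0;0 0 1 0;0 0 0 0;0 0 0 0"

```text
time_s: 9.33
tcp_pos: [0.518, -0.2747, 0.0319]
ee_rot: [[0.357, -0.934, 0.0], [-0.934, -0.357, -0.0], [0.001, -0.0, -1.0]]
wrist_force: [1.0, -0.6, 0.2]
gripper_width: 1.001
gripper_force: 0.0
```

```bash
python3 - <<'E'
from h import *
go(.517,-.275,.031,-69.1)
c=cap('scene')
print(proj(c,(.517,-.275,.045)),proj(c,(.4555,-.1136,.045)))
cv2.imwrite('pics/s3.png',cv2.resize(c['frame'][260:370,310:450],(700,550),interpolation=cv2.INTER_CUBIC))
E
```

```text
t 9.33 pos [ 0.518  -0.2747  0.0319] psi -69.11 joints [-12.1  29.8 -18.    0.  -42.2  33. ] F [ 1.  -0.6  0.2] w 8.71
delta tool cm [-0.01  0.11  0.09] turn -0.01
[392.51440228 324.05963348] [328.89210415 298.35071584]
```

View pics/s3.png

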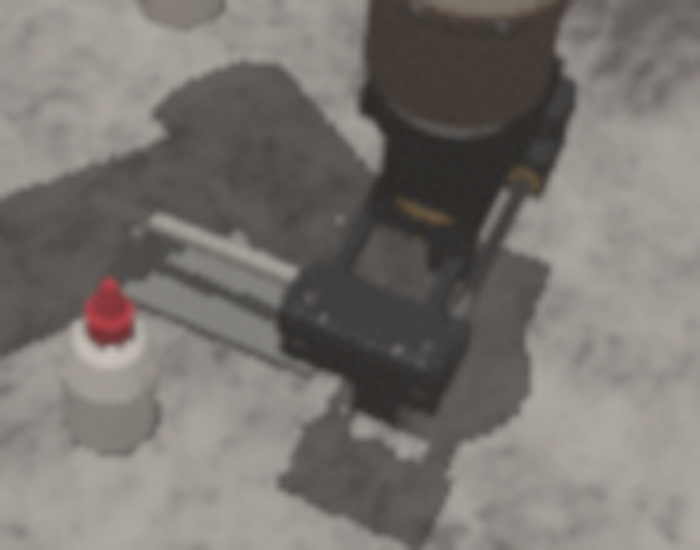

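The fingers straddle the handle. The rod tip is at about (155,222), and the small bottle is clear. Closing now.

Emit:
step_arm:
  targets: "0 0 0 0;0 0 0 0;0 0 0 0;0 0 0 0;0 0 0 0;0 0 0 0;0 0 0 0;0 0 0 0;0 0 0 0;0 0 0 0;0 0 0 0;0 0 0 0"
  claw: 1

```text
time_s: 10.38
tcp_pos: [0.517, -0.2746, 0.0315]
ee_rot: [[0.356, -0.934, -0.002], [-0.934, -0.356, -0.0], [-0.001, 0.001, -1.0]]
wrist_force: [-0.9, -0.6, 1.1]
gripper_width: 0.222
gripper_force: 30.0
```

Emit:
step_arm:
  targets: "0 0 0 0;0 0 0 0;0 0 0 0;0 0 0 0;0 0 0 0;0 0 -0.5 0;0 0 -1 0;0 0 -2 0;0 0 -2 0;0 0 -2 0;0 0 -2 0;0 0 -2 0"

```text
time_s: 11.38
tcp_pos: [0.5185, -0.2743, 0.1486]
ee_rot: [[0.356, -0.934, 0.003], [-0.934, -0.356, -0.0], [0.001, -0.002, -1.0]]
wrist_force: [0.9, 0.4, -1.5]
gripper_width: 0.221
gripper_force: 30.0
```

```bash
python3 - <<'E'
from h import *
go(.4812,-.0619,.15,-100.9)
c=cap('scene')
cv2.imwrite('pics/s4.png',cv2.resize(c['frame'][200:370,270:450],(720,600*17*4//60//4*0+680),interpolation=cv2.INTER_CUBIC)[:600])
E
```

```text
t 11.38 pos [ 0.5185 -0.2743  0.1486] psi -69.14 joints [-12.1  21.8 -11.2  -0.  -56.8  32.9] F [ 0.9  0.4 -1.5] w 1.92
delta tool cm [-21.17  -4.08  -0.15] turn 31.76
```

View pics/s4.png

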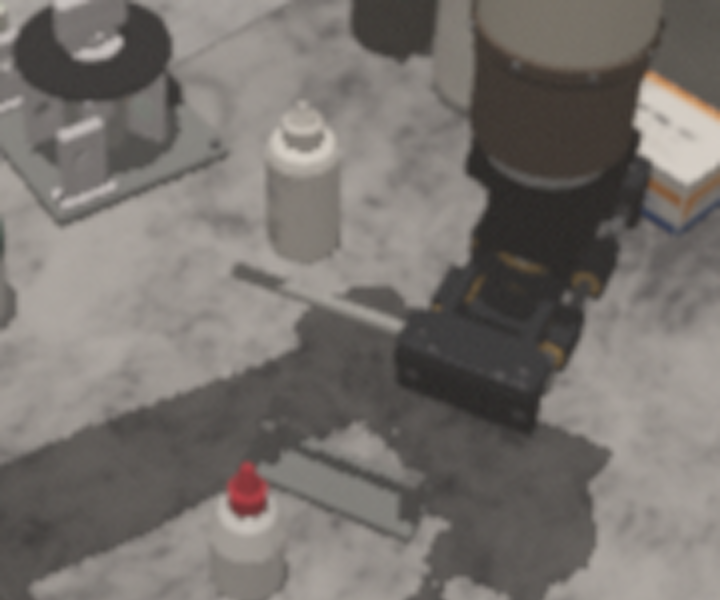

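Emit:
step_arm:
  targets: "-3.5 -0.7 0 0;-3.5 -0.7 0 0;-3.5 -0.7 0 0;-3.5 -0.7 0 0;-3.5 -0.7 0 0;-3 -0.6 0 0;0 0 0 6.3;0 0 0 6.3;0 0 0 6.3;0 0 0 6.3;0 0 0 6.4;0 0 0 0"

```text
time_s: 12.43
tcp_pos: [0.4835, -0.0678, 0.1472]
ee_rot: [[-0.188, -0.982, 0.002], [-0.982, 0.188, 0.001], [-0.001, -0.002, -1.0]]
wrist_force: [0.6, 0.1, -0.7]
gripper_width: 0.221
gripper_force: 30.0
```

```bash
python3 - <<'E'
from h import *
go(.4817,-.0607,.0345,-100.8)
s=sense();p=s['tcp_pos'];R=s['ee_rot']
g=p+[0,0,.0135]; t=g-.175*R[:,0]
print('tip nominal',t)
for n in('scene','top'):
    c=cap(n); print(n,'tip',proj(c,t).round(1),'shaft',proj(c,t+.08*R[:,0]).round(1),'rplate top',proj(c,np.array([.5299,.1917,.074])-.062*np.array([.1874,.9823,0])).round(1))
    u,v=proj(c,t).astype(int)
    x0,y0=max(u-60,0),max(v-60,0); print(x0,y0)
    cr=cv2.resize(c['frame'][y0:y0+120,x0:x0+100],None,fx=4,fy=4,interpolation=cv2.INTER_CUBIC)
    o=cr if n=='scene' else np.hstack([o,cr])
cv2.imwrite('pics/s5.png',o)
E
```

```text
t 12.43 pos [ 0.4835 -0.0678  0.1472] psi -100.84 joints [ 11.1  13.  -24.7  -0.  -52.3 -21.9] F [ 0.6  0.1 -0.7] w 1.92
delta tool cm [-0.65  0.33 11.27] turn -0.04
tip nominal [0.51644119 0.10405703 0.16086229]
scene tip [292.4 212.9] shaft [306.5 229.5] rplate top [288.7 231.7]
232 152
top tip [302.2 253.8] shaft [331.  259.4] rplate top [294.4 256.7]
242 193
```

View pics/s5.png

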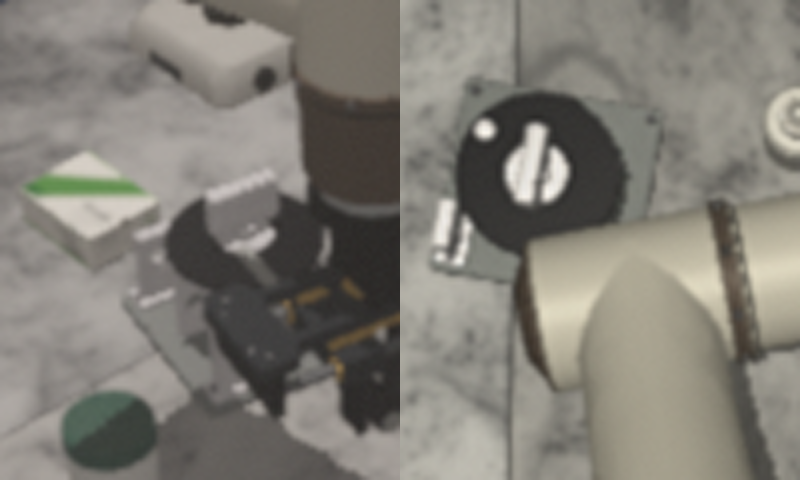

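The shaft end shows at about (244,248) in the left half, close to where I expect it; the plates aren't hidden by it. I line it up and go down in front of the right plate.

Emit:
step_arm:
  targets: "0 0.33 2.3 0;0 0 3 0;0 0 2.5 0;0 0 2 0;0 0 1 0;0 0 0.47 0;0 0 0 0;0 0 0 0"

```text
time_s: 13.2
tcp_pos: [0.4804, -0.0676, 0.0344]
ee_rot: [[-0.185, -0.983, 0.001], [-0.983, 0.185, 0.0], [-0.0, -0.001, -1.0]]
wrist_force: [0.3, 0.6, -0.8]
gripper_width: 0.222
gripper_force: 30.0
```

```bash
python3 - <<'E'
from h import *
go(.4817,-.0607,.0345,-100.8)
s=sense();p=s['tcp_pos'];R=s['ee_rot']
g=p+[0,0,.0135]; t=g-.175*R[:,0]
b=np.array([.5299,.1917,.048]); d=np.array([.1874,.9823,0])
c=cap('scene'); x0,y0=250,195
cr=cv2.resize(c['frame'][y0:y0+60,x0:x0+80],None,fx=10,fy=10,interpolation=cv2.INTER_CUBIC)
for n,q in(('tip',t),('mid',t+.05*R[:,0]),('port',b-.067*d)): print(n,q.round(4),((proj(c,q)-[x0,y0]+.5)*10).round(0))
cv2.imwrite('pics/s6.png',cr)
E
```

```text
t 13.2 pos [ 0.4804 -0.0676  0.0344] psi -100.67 joints [ 11.2  22.1 -32.4   0.  -35.5 -21.9] F [ 0.3  0.6 -0.8] w 1.93
delta tool cm [-0.7   0.01 -0.01] turn 0.13
tip [0.5129 0.1043 0.0479] [439. 493.]
mid [0.5036 0.0552 0.0479] [521. 597.]
port [0.5173 0.1259 0.048 ] [405. 448.]
```

View pics/s6.png

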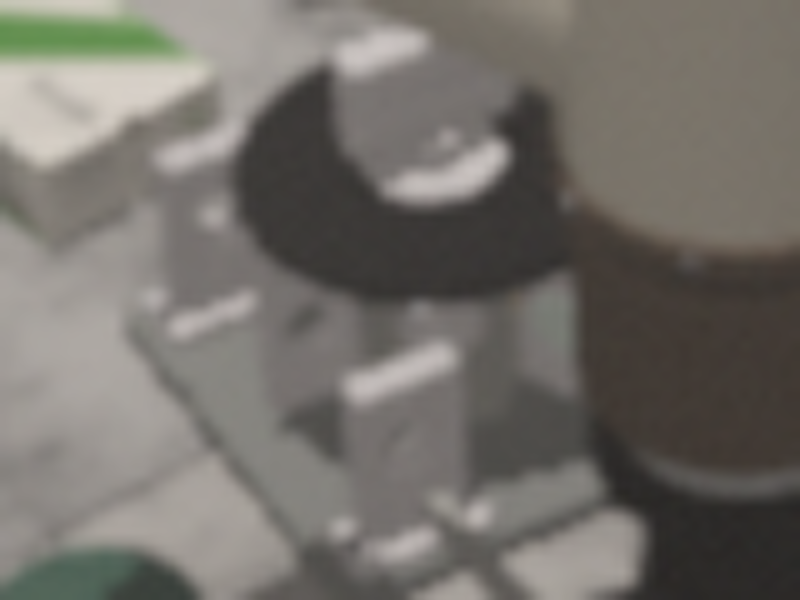

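The right port's hole shows at about (405,440), the plate top centre at (402,370) and the rod tip at about (437,496), all within 1–2 mm of the calculated line. I insert gently and watch the forces.

Emit:
step_arm:
  targets: "-0.6 0 0 0.1;-0.6 0 0 0;-0.5 0 0 0;-0.4 0 0 0;-0.3 0 0 0;-0.3 0 0 0;-0.3 0 0 0;-0.3 0 0 0;-0.3 0 0 0;0 0 0 0;0 0 0 0"

```text
time_s: 14.17
tcp_pos: [0.487, -0.0319, 0.034]
ee_rot: [[-0.188, -0.982, 0.001], [-0.982, 0.188, 0.0], [-0.001, -0.001, -1.0]]
wrist_force: [1.2, 0.9, 0.2]
gripper_width: 0.22
gripper_force: 30.0
```

```bash
cat >>h.py <<'E'
def beam():
    s=sense();p=s['tcp_pos'];R=s['ee_rot'];d=np.array([.1874,.9823,0]);x=np.array([.9823,-.1874,0]);q=p+[0,0,.0135]-[.5299,.1917,.048]
    tip=q-.175*R[:,0]
    F=s['wrist_force'];M=s['moment']
    print('t',round(s['time_s'],2),'grip mm: along',(q@d*1000).round(1),'(home -92) x',(q@x*1000).round(1),'z',(q[2]*1000).round(1),'tip x',(tip@x*1000).round(1),'F along/x/z',(F@d).round(1),(F@x).round(1),F[2].round(1),'M',M.round(2),'w',round(s['gripper_width']*8.7,2))
E
python3 -c "
from h import *
beam()"
```

```text
t 14.17 grip mm: along -227.7 (home -92) x -0.2 z -0.5 tip x -0.1 F along/x/z 1.1 1.0 0.2 M [ 0.25 -0.47 -0.18] w 1.92
```

Emit:
step_arm:
  targets: "-0.6 0 0 0;-0.6 0 0 0;-0.6 0 0 0;-0.6 0 0 0;-0.6 0 0 0;-0.5 0 0 0;-0.5 0 0 0;-0.4 0 0 0;-0.4 0 0 0;-0.4 0 0 0;-0.4 0 0 0;0 0 0 0"

```text
time_s: 15.17
tcp_pos: [0.4977, 0.0235, 0.034]
ee_rot: [[-0.187, -0.982, 0.001], [-0.982, 0.187, 0.001], [-0.001, -0.001, -1.0]]
wrist_force: [1.7, 0.9, 0.4]
gripper_width: 0.221
gripper_force: 30.0
```

```bash
python3 -c "
from h import *
beam()"
```

```text
t 15.17 grip mm: along -171.2 (home -92) x -0.1 z -0.5 tip x -0.1 F along/x/z 1.2 1.5 0.4 M [ 0.23 -0.69 -0.21] w 1.93
```

Emit:
step_arm:
  targets: "-0.6 0 0 0;-0.6 0 0 0;-0.6 0 0 0;-0.6 0 0 0;-0.6 0 0 0;-0.5 0 0 0;-0.4 0 0 0;-0.4 0 0 0;-0.4 0 0 0;-0.4 0 0 0;-0.4 0 0 0;0 0 0 0"

```text
time_s: 16.17
tcp_pos: [0.5083, 0.0777, 0.0341]
ee_rot: [[-0.187, -0.982, 0.002], [-0.982, 0.187, 0.001], [-0.001, -0.002, -1.0]]
wrist_force: [3.6, -0.4, 0.0]
gripper_width: 0.218
gripper_force: 30.0
```

```bash
python3 -c "
from h import *
beam()"
```

```text
t 16.17 grip mm: along -116.1 (home -92) x 0.1 z -0.4 tip x 0.0 F along/x/z 0.3 3.6 0.0 M [-0.17 -1.08 -0.12] w 1.89
```

Emit:
step_arm:
  targets: "-0.5 -0.05 0 0;-0.5 -0.05 0 0;-0.4 0 0 0;-0.3 0 0 0;-0.3 0 0 0;-0.2 0 0 0;-0.1 0 0 0;-0.1 0 0 0;0 0 0 0;0 0 0 0"

```text
time_s: 17.0
tcp_pos: [0.5125, 0.0991, 0.0338]
ee_rot: [[-0.188, -0.982, -0.001], [-0.982, 0.188, -0.001], [0.002, 0.001, -1.0]]
wrist_force: [2.0, -6.7, 1.7]
gripper_width: 0.219
gripper_force: 30.0
```

```bash
python3 -c "
from h import *
beam()"
```

```text
t 17.0 grip mm: along -94.2 (home -92) x 0.3 z -0.7 tip x 0.4 F along/x/z -6.2 3.2 1.7 M [-1.64 -1.02 -0.06] w 1.9
```

Emit:
step_arm:
  targets: "-0.1 0 0 0;-0.1 0 0 0;0 0 0 0;0 0 0 0"

```text
time_s: 17.33
tcp_pos: [0.5124, 0.0992, 0.0338]
ee_rot: [[-0.188, -0.982, -0.003], [-0.982, 0.188, -0.004], [0.004, 0.002, -1.0]]
wrist_force: [5.4, -12.8, 1.9]
gripper_width: 0.216
gripper_force: 30.0
```

```bash
python3 - <<'E'
from h import *
beam()
E
```

```text
t 17.33 grip mm: along -94.1 (home -92) x 0.2 z -0.7 tip x 0.3 F along/x/z -11.6 7.8 1.9 M [-3.67 -1.57 -0.08] w 1.88
```

Emit:
step_arm:
  targets: "0.15 0 0 0;0 0 0 0;0 0 0 0"

```text
time_s: 17.58
tcp_pos: [0.5125, 0.0992, 0.0338]
ee_rot: [[-0.188, -0.982, -0.001], [-0.982, 0.188, -0.002], [0.002, 0.001, -1.0]]
wrist_force: [3.6, -7.3, 1.5]
gripper_width: 0.217
gripper_force: 30.0
```

Emit:
step_arm:
  targets: "0 0 0 0;0 0 0 0;0 0 0 0;0 0 0 0;0 0 0 0;0 0 0 0;0 0 0 0;0 0 -2 0;0 0 -3 0;0 0 -3 0;0 0 -3 0;0 0 -3 0"
  claw: 5

```text
time_s: 18.58
tcp_pos: [0.5126, 0.1005, 0.1753]
ee_rot: [[-0.188, -0.982, -0.0], [-0.982, 0.188, 0.0], [0.0, 0.0, -1.0]]
wrist_force: [-0.4, -0.0, -0.5]
gripper_width: 0.582
gripper_force: 0.0
```

Emit:
step_arm:
  targets: "3.5 0 -1 0;3.5 0 0 0;3.5 0 0 0;3.5 0 0 0;3.5 0 0 0;3.5 0 0 0;3.5 0 0 0;3.5 0 0 0;0 0 0 0"

```text
time_s: 19.33
tcp_pos: [0.4587, -0.1784, 0.1837]
ee_rot: [[-0.194, -0.981, -0.001], [-0.981, 0.194, -0.0], [0.001, 0.001, -1.0]]
wrist_force: [0.0, 0.8, 0.4]
gripper_width: 0.576
gripper_force: 0.0
```

```bash
python3 - <<'E'
from h import *
beam()
a=cap('scene')['frame'][185:275,235:335]; b=cap('top')['frame'][205:280,240:330]
o=np.zeros((450,800,3),np.uint8)
A=cv2.resize(a,(400,360),interpolation=cv2.INTER_CUBIC);B=cv2.resize(b,(400,333),interpolation=cv2.INTER_CUBIC)
o[:360,:400]=A;o[:333,400:]=B;cv2.imwrite('pics/s7.png',o)
E
```

```text
t 19.33 grip mm: along -376.9 (home -92) x -0.6 z 149.2 tip x 0.5 F along/x/z 0.8 -0.1 0.4 M [ 0.12 -0.07  0.02] w 5.01
```

View pics/s7.png

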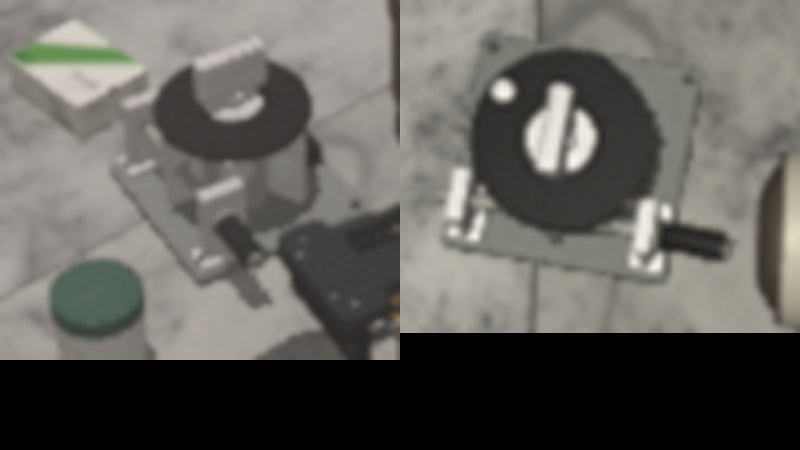

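The top view shows the rod running through the plates, with the handle at about (695,240) against the right plate at (645,230). I check the handle and tip positions numerically.

```bash
python3 - <<'E'
from h import *
c=cap('top'); g=c['frame']; b=np.array([.5299,.1917,.0455]); d=np.array([.1874,.9823,0]);x=np.array([.9823,-.1874,0])
f=lambda k,z=0: ((proj(c,b+d*k/1000+[0,0,z])-[240,205]+.5)*4.444+[400,0]).round(0)
print('tip home',f(83),'tip plate face',f(67),'rear home',f(-117),'flange',f(-67))
m=(g.max(2)<70).astype(np.uint8); M=np.zeros_like(m); M[245:270,388-90:405]=m[245:270,298:405]
n,l,s,ce=cv2.connectedComponentsWithStats(M)
for i in range(1,n):
    if s[i,4]>20:
        P=np.array([ray(c,u,v,.0455)-b for v,u in np.argwhere(l==i)]); print(s[i],'along',(P@d*1000).min(),(P@d*1000).max(),'x',(P@x*1000).mean())
# profile of brightness along the axis line
for k in range(56,100,3): 
    u,v=proj(c,b+d*k/1000); print(k,g[int(round(v)),int(round(u))].tolist(),end=' ')
E
```

```text
tip home [433. 196.] tip plate face [456. 200.] rear home [728. 253.] flange [654. 238.]
[320 245   5  25  44] along -146.33806823648163 -132.15003692091477 x 19.12137991841342
[298 255  15   8  79] along -111.85153451006578 -70.85120600203712 x 2.812044694587886
56 [124, 133, 134] 59 [104, 111, 112] 62 [153, 159, 163] 65 [207, 216, 221] 68 [224, 229, 232] 71 [203, 212, 217] 74 [157, 166, 169] 77 [130, 140, 141] 80 [123, 132, 133] 83 [121, 129, 130] 86 [123, 130, 132] 89 [121, 128, 129] 92 [123, 130, 131] 95 [130, 137, 138] 98 [133, 140, 141]
```

```bash
python3 - <<'E'
from h import *
b=np.array([.5299,.1917,.0455]); d=np.array([.1874,.9823,0])
for n in('top','scene'):
    c=cap(n); g=c['frame'].mean(2).astype(np.float32); print(n)
    for z in(0,.005):
        ks=range(-132,-60,3); P=np.array([proj(c,b+d*k/1000+[0,0,z]) for k in ks],np.float32)
        print(list(zip(ks,cv2.remap(g,P[:,:1],P[:,1:],1).ravel().astype(int).tolist())))
    u,v=proj(c,b+d*.08).astype(int)
    if n=='top':
        cr=c['frame'][v-15:v+15,u-15:u+25]; print(cr.mean(2).astype(int)[5:26,5:30])
E
```

```text
top
[(-132, 119), (-129, 148), (-126, 155), (-123, 150), (-120, 128), (-117, 111), (-114, 91), (-111, 65), (-108, 50), (-105, 47), (-102, 47), (-99, 46), (-96, 44), (-93, 43), (-90, 43), (-87, 41), (-84, 41), (-81, 41), (-78, 40), (-75, 37), (-72, 53), (-69, 97), (-66, 151), (-63, 204)]
[(-132, 121), (-129, 149), (-126, 155), (-123, 149), (-120, 126), (-117, 111), (-114, 91), (-111, 64), (-108, 52), (-105, 49), (-102, 49), (-99, 48), (-96, 46), (-93, 45), (-90, 45), (-87, 43), (-84, 42), (-81, 42), (-78, 40), (-75, 38), (-72, 56), (-69, 103), (-66, 159), (-63, 211)]
[[163 162 158 152 150 144 134 135 136 131 123 119 122 125 128 128 125 119
   94  58  46  49  52  51  51]
 [162 160 154 145 145 143 141 141 142 137 131 123 118 119 125 123 119 123
  106  64  46  48  50  51  51]
 [160 159 150 144 147 151 148 143 145 145 141 134 125 124 124 118 113 123
  110  65  47  49  50  52  49]
 [160 158 150 149 154 157 151 144 148 150 147 140 136 135 132 123 115 121
  110  69  47  50  49  51  51]
 [156 156 153 153 155 155 147 144 147 150 145 139 138 139 142 149 152 145
  122  76  49  49  48  50  51]
 [
[... 1548 characters left out ...]
217 215 146 122 126 128]
 [156 162 160 152 154 159 159 159 163 169 170 162 139 135 159 162 152 150
  192 227 210 139 122 128 128]]
scene
[(-132, 161), (-129, 157), (-126, 143), (-123, 114), (-120, 96), (-117, 96), (-114, 96), (-111, 88), (-108, 69), (-105, 57), (-102, 56), (-99, 56), (-96, 56), (-93, 55), (-90, 55), (-87, 54), (-84, 55), (-81, 56), (-78, 55), (-75, 55), (-72, 56), (-69, 62), (-66, 79), (-63, 107)]
[(-132, 154), (-129, 130), (-126, 105), (-123, 94), (-120, 101), (-117, 106), (-114, 88), (-111, 67), (-108, 57), (-105, 56), (-102, 56), (-99, 57), (-96, 57), (-93, 57), (-90, 56), (-87, 56), (-84, 56), (-81, 56), (-78, 56), (-75, 58), (-72, 70), (-69, 95), (-66, 115), (-63, 122)]
```

```bash
python3 -c "
from h import *
print(r.finish_job())"
```

```text
the job is handed in; nothing more can be done
None
```

The job is handed in: the empty frame clicked into line between the plates, and the rod is threaded through, released, with its flange against the right-hand plate. I placed the flange within about 2 mm from where the handle sits, as the tip beyond the left plate couldn't be seen. The last pictures and low forces showed no sign that the bottles, jar or carton were touched, and the result was not reported back.

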